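# Unclip the sensor head from the bench meter and clip it into the storage block

## Task

Take the sensor head off the bench meter: keep its side release button squeezed in while you pull it straight up out of the socket. Then push it fully home into the empty socket of the storage block (whose collar may be clamped higher or lower), firmly but gently and with its button on the side marked by the collar's rib, so that its catch snaps in and the button springs out; let go of it, and leave the beaker, jar and dish alone.

Things in the scene. Friction and masses are not known exactly. Their poses are not given: they have to be found in the camera images.
- sensor_center (a point): Centre of the sensor head's handle, half-way up: a white box 32 mm along its x, 36 mm along y, 44 mm high (top 22 mm above this point, flat underside, the shoulder, 22 mm below). z up; x points out of the face with the release button. Grip it along x, over the button, to squeeze the button in.
- sensor: The loose sensor head, 0.12 to 0.19 kg; origin at the centre of its shoulder, same axes. Under the shoulder a centred grey stem, 22 mm square and 28 mm long (lowest 5 mm taper to 17 mm square), fits the sockets. A steel catch on the stem's +x side, 10 to 22 mm below the shoulder, moves with the button: 4.5 mm out of the stem when the button is out, wholly inside it when flush.
- button_face (a point): Middle of the outer face of the grey ribbed release button on the handle's +x face, 25 mm above the shoulder; moves with it. Button 16 mm wide, 18 mm high, standing 6 mm out. The handle is 38 mm across the button when out, 32 mm when pushed flush. Keep it flush while pushing the head into a socket, too: with the button free the catch's ramp takes 15 to 25 N and jams easily.
- button (a joint): How far the release button is pushed in, m: 0 = out (catch out), 0.006 = flush (catch withdrawn; it lets go from about 0.0045). A spring resists with 3.6 N at first, 7.2 N when flush. With the stem in a socket and nothing touching the button, it reads 0 only if the catch has snapped in; otherwise the bore's wall keeps it pushed in or the head stands far out.
- meter_mouth (a point): Centre of the meter's socket opening, at the rim: a grey square collar, 48 mm outside, 36 mm tall, bore 24 x 24 mm, z up. x points to the wall where the head's button belongs, marked by an outside vertical rib 7 mm thick, 10 mm wide. Fully home the shoulder meets the rim; the head starts clipped in, about 1 mm above that, its catch under a 9 mm deep ledge inside the +x wall.
- meter: Bench meter, fixed: low white case 165 x 150 mm, 45 mm high, with a tilted display and the collar, whose rim is 81 mm up; origin on the table under the socket's axis. A plunger in the bore pushes the head up with 4 to 6 N over the last 7 mm, so a head not caught stands 7 mm proud. Pulling with the catch engaged strains the ledge: keep the force between head and meter under 40 N.
- block: Storage block, fixed: white plate 100 x 120 mm, 28 mm high; origin on the table under the axis of the empty socket on it, z up, x towards the collar's ribbed wall, where the button must be. Collar, bore, ledge and plunger as the meter's, but it is clamped at a height that differs each time and is not measured: rim 64 to 94 mm above the table. Force between head and block under 40 N.
- beaker: Empty glass beaker, 68 mm across, 90 mm high; origin at the centre of its underside. Leave alone.
- jar: Brown glass jar with a white cap, 60 mm across, 110 mm high; origin at the centre of its underside. Leave alone.
- dish: Closed flat glass dish, 92 mm across, 19 mm high; origin at the centre of its underside. Leave alone.
- plunger (a joint): How far the spring plunger in the storage block's socket is pushed down, m: 0 = up (its flat top 20 mm below the collar's rim), about 0.006 with the head clipped in and let go, 0.0075 with the head's shoulder on the rim. It pushes back with 4 to 6 N.
There are look-alikes about, which are no part of the job. What is shaped like the meter but black or pink is not meant. There is more than one size of the sensor; the job needs the larger.

How it is judged:
By the outcome, as a careful person would: the job done as asked, in the order asked, and still so for the second after the job is handed in, with the robot touching nothing.
It also fails if it takes over 48 s, if anything falls off the work surface, if the arm or the gripper's body presses on something with over 40 N, if the wrist force passes 120 N, or if a joint passes its speed limit or range.

## Robot

A 7-joint arm with a two-finger parallel gripper is mounted at the origin on the work surface. World frame = base frame: x ahead of the robot, y to its left, z up, the work surface at z = 0. Lengths are in mm, angles in rad, forces in N, time in s.
With the tool pointing down it reaches from about 425 to 875 mm from the base axis. Payload 8.4 kg.
Tool frame: the origin (TCP) lies where the fingers leave the gripper's body, on its centre line; the fingertips stand 73 mm ahead of it and the grasp point (between the pads) lies 54 mm ahead of it; x points along the fingers, y is the direction in which the jaws open and shut, and the axes are right-handed (so a half turn about x gives the same grasp; the last joint's range is limited). The gripper opens to 85 mm and grips with 20 to 120 N. Pads are 22 mm wide; open, the fingers measure 114 mm over their backs; the gripper's body (76 mm by 85 mm) begins 54 mm behind the grasp point. The pads swing forward as they close: fully open they stand 13 mm farther back than shut.
Start: joints at [1.235, 0.333, 0.04, 1.465, -0.013, 1.343, -0.059], TCP at [152.465, -631.84, 303.908] pointing down, gripper open.
Joint ranges: [-2.58, 2.58], [-0.38, 2.09], [-1.3, 1.39], [0.25, 2.4], [-1.5, 4.64], [0.08, 2.09], [-2.65, 2.65]. Speed limits (rad/s): [2.22, 2.22, 2.79, 2.79, 3.14, 3.14, 3.14].

## Interface

Orientations are given as a rotation vector (axis times angle).
In Python, from rig import get_obs, capture, camera_model, job_done gives the robot as it stands.
- The arm moves only by the tool send_rows, never from a script. Its argument "steps" is a list of rows, each a list of 4 numbers: the shift along the tool's x, y, z in cm, then the turn about the tool's x in rad. A call has exactly 10 rows; each row is the pose to reach, as a shift and turn from the pose commanded when the call began, along the tool's axes at that moment; what a row does not reach only later rows make up. A row lasts 1/8 s, in which the tool goes at most 62.5 mm and 10.7 degrees, less where a joint would pass 70% of its speed; a pose out of reach is approached as far as the arm can. A call with a gripper value outside its range is refused whole. "hand" is the opening in per cent of the stroke, from 0 (shut) to 100 (fully open), set as the call begins (left out, the last holds). The fingers move at their own pace and stop on an object; "squeeze" is the grip in N (left out, the last holds). Time passes only in rows, so rows that repeat a pose let the fingers close, or fill a call up. It gives the time, the measured TCP pose, the force and the opening at its end, in the units of the state.
- get_obs(): the state, without advancing time (a new reading comes with each control period).
- capture(name): name is "scene" or "top" or "wrist"; returns the picture (480x640x3 uint8, red, green, blue); there is no depth.
- camera_model(name): a dict with "K" (3x3 intrinsics, pixels), "world_to_cam" (4x4, takes a point from world to camera coordinates). Camera axes: x right, y down, z forward; pixel columns grow to the right and rows downward; lengths in mm; the calibration is good to about 2 mm. A picture is of the moment at which its call begins: read the wrist's pose just before it. camera_model takes no time and is no camera call; for the wrist camera it gives the pose at the moment of the call.
- job_done(): hands the job in, once; it reports no verdict.
The state is a dict: "clock": time; "q": joint angles; "joint_velocities": joint speeds; "joint_efforts": joint torques, N m; "position": TCP position; "eef_rot": TCP orientation; "contact_force": force on the tool from outside, world axes, zero at the start; "ft_torque": the same for the moment, N m; "opening": finger opening in mm.
Only numpy, scipy, OpenCV 4.12 (cv2) and the standard library are available. Lean on these libraries where they do the work, as an engineer would, in place of code of your own. Each camera call takes 0.05 s, during which the arm holds its last target.

## Working session

There is one attempt and no reset: what is moved stays moved. The work goes in short steps, Python scripts to look and compute and a tool call to move; the robot and the scene stay as the last step left them, time stands still between calls to the robot, and variables do not carry over. Pictures are saved under pics/ and viewed, and the job is handed in when it is done.

Besides the shell and the picture viewer there is one more tool, called after "Emit:" as a command line: name --pt "numbers of a row" for each row, then --argument value for the rest. send_rows: Moves the arm, as the interface text tells. Its arguments: {"type":"object","properties":{"steps":{"type":"array"},"hand":{"type":"number"},"squeeze":{"type":"number"}},"required":["steps"]}

```bash
mkdir -p pics; ls; python3 - <<'E'
from rig import *
import cv2
o=get_obs(); print({k:o[k] for k in ('clock','position','eef_rot','opening','contact_force')})
for n in ("scene","top","wrist"):
    im=capture(n); cv2.imwrite(f'pics/{n}0.png',im[:,:,::-1]); m=camera_model(n); print(n,m['K'],m['world_to_cam'])
E
```

```text
pics
{'clock': 0.0, 'position': array([ 152.38911427, -631.54776272,  303.03084286]), 'eef_rot': array([ 2.09617131,  0.25101397, -2.09675976]), 'opening': 85.55459083250298, 'contact_force': array([ 0.3103536 , -0.3158471 , -0.17915202])}
scene [[572.10017041   0.         326.63438122]
 [  0.         572.10017041 247.94034168]
 [  0.           0.           1.        ]] [[-7.99631142e-01  6.00240601e-01  1.73567924e-02  3.71092512e+02]
 [ 3.82567814e-01  5.31504176e-01 -7.55741476e-01 -1.23963698e+02]
 [-4.62851925e-01 -5.97674269e-01 -6.54640026e-01  1.53489945e+03]
 [ 0.00000000e+00  0.00000000e+00  0.00000000e+00  1.00000000e+00]]
top [[577.66430315   0.         321.8587109 ]
 [  0.         577.66430315 241.00137895]
 [  0.           0.           1.        ]] [[ 3.91285142e-03 -9.99633798e-01  2.67761059e-02  3.20303378e+01]
 [-9.96808254e-01 -6.03407403e-03 -7.96046204e-02  5.23142520e+02]
 [ 7.97370380e-02 -2.63791623e-02 -9.96466831e-01  1.23858223e+03]
 [ 0.00000000e+00  0.00000000e+00  0.00000000e+00  1.00000000e+00]]
wrist [[402.94240607   0.         313.62794292]
 [  0.         402.94240607 240.07505703]
 [  0.           0.           1.        ]] [[ 2.35466104e-01 -9.71882562e-01 -7.53513013e-06 -6.49670995e+02]
 [-9.34351400e-01 -2.26375250e-01  2.75212113e-01 -3.61402397e+01]
 [-2.67475559e-01 -6.47960836e-02 -9.61383531e-01  3.76495907e+02]
 [ 0.00000000e+00  0.00000000e+00  0.00000000e+00  1.00000000e+00]]
```

View pics/scene0.png

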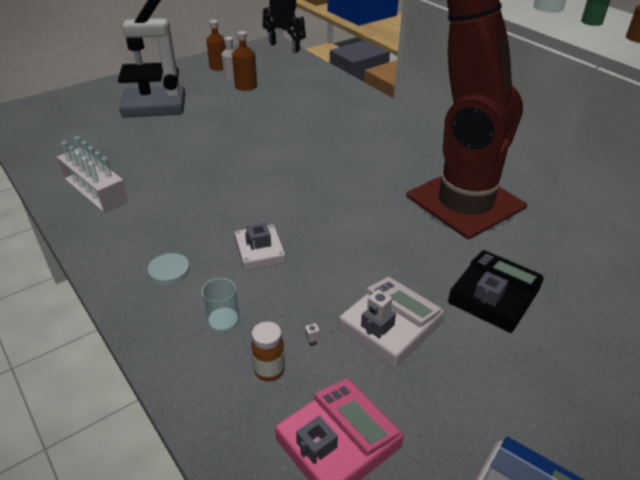

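View pics/top0.png

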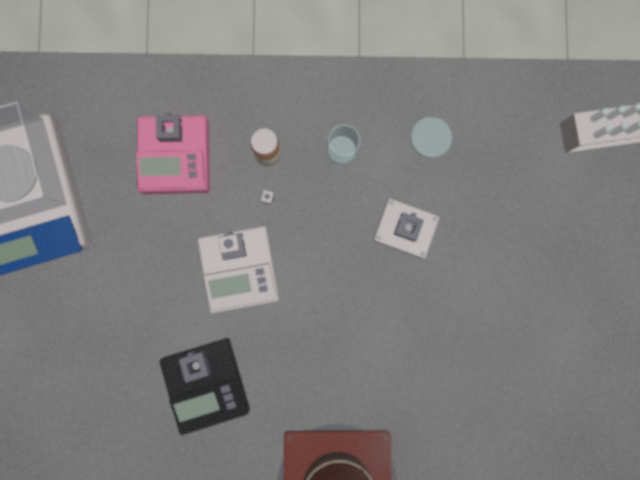

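View pics/wrist0.png

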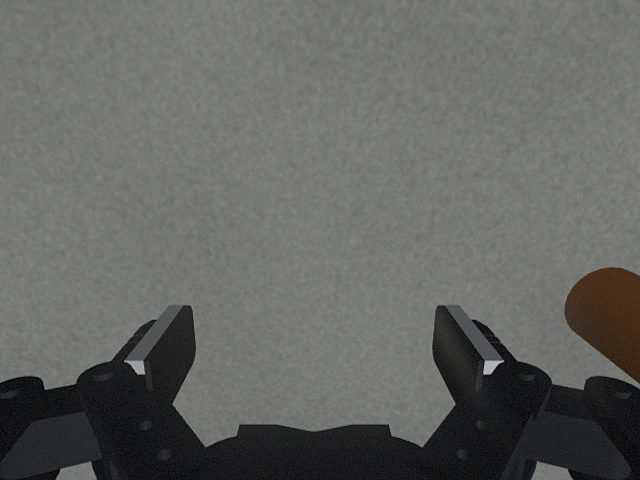

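The scene picture shows the white meter with the sensor at about (378,310), and the storage block at (259,240). In the top picture they are at about (231,243) and (408,227).

```bash
python3 - <<'E'
import cv2,numpy as np
t=cv2.imread('pics/top0.png'); s=cv2.imread('pics/scene0.png')
f=lambda a:cv2.resize(a,(400,300),interpolation=cv2.INTER_CUBIC)
r=np.vstack([np.hstack([f(t[213:273,191:271]),f(t[197:257,368:448])]),np.hstack([f(s[280:340,340:420]),f(s[210:270,220:300])])])
cv2.imwrite('pics/c0.png',r)
E
```

```text
(no output)
```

View pics/c0.png

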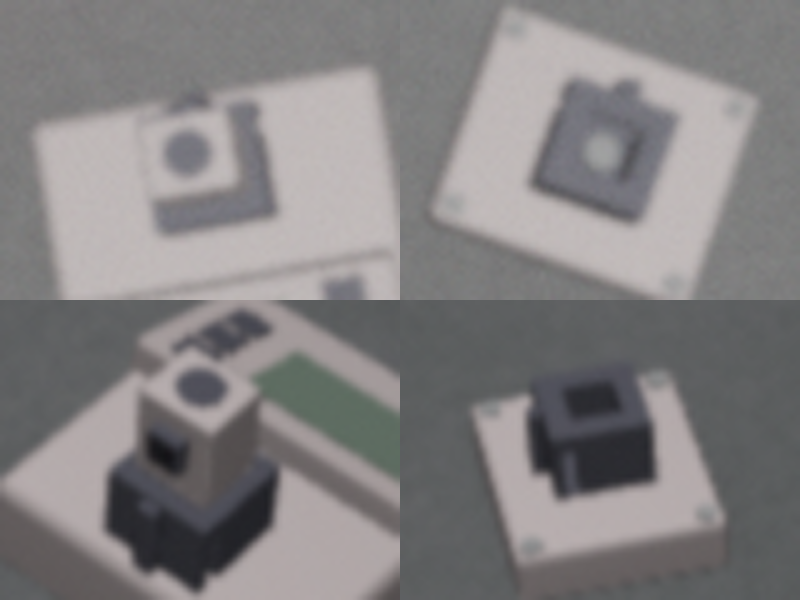

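```bash
cat > h.py <<'E'
import numpy as np, cv2
from rig import *
def ray(m,p):
    K=m['K'];T=m['world_to_cam'];R=T[:3,:3];c=-R.T@T[:3,3]
    d=R.T@np.linalg.inv(K)@np.array([p[0],p[1],1.]);return c,d/np.linalg.norm(d)
def atz(m,p,z):
    c,d=ray(m,p);return c+d*(z-c[2])/d[2]
def tri(obs):
    A=np.zeros((3,3));b=np.zeros(3)
    for m,p in obs:
        c,d=ray(m,p);P=np.eye(3)-np.outer(d,d);A+=P;b+=P@c
    X=np.linalg.solve(A,b);return X
def proj(m,X):
    T=m['world_to_cam'];c=T[:3,:3]@X+T[:3,3];u=m['K']@c;return u[:2]/u[2]
E
python3 - <<'E'
from h import *
np.set_printoptions(precision=1,suppress=True)
t=camera_model('top');s=camera_model('scene')
ct=lambda x,y:(x/5+191-0.4,y/5+213-.4)
cb=lambda x,y:((x-400)/5+368-.4,y/5+197-.4)
print('handle',atz(t,ct(187,153),126), atz(s,((203)/5+340-.4,(390-300)/5+280-.4),126))
print('meter case corners',[atz(t,ct(*p),45) for p in((35,128),(375,68))])
print('plate corners',[atz(t,cb(*p),28) for p in((508,8),(757,98),(690,300),(432,215))])
print('collar top',[atz(t,cb(*p),79) for p in((565,78),(680,115),(640,222),(532,186),(628,85))])
sb=(192/5+220-.4,100/5+210-.4)
for z in(64,79,94):print(z,atz(t,cb(604,150),z),atz(s,sb,z))
print(tri([(t,cb(604,150)),(s,sb)]))
o=get_obs();print(o['clock'])
import scipy.spatial.transform as st
print(st.Rotation.from_rotvec(o['eef_rot']).as_matrix())
m=camera_model('wrist');R=st.Rotation.from_rotvec(o['eef_rot']).as_matrix();T=m['world_to_cam']
print(R.T@(-T[:3,:3].T@T[:3,3]-o['position']), (T[:3,:3]@R))
E
```

```text
handle [509. 224. 126.] [507.9 223.8 126. ]
meter case corners [array([525.4, 299.5,  45. ]), array([552. , 155.6,  45. ])]
plate corners [array([ 617.1, -112.1,   28. ]), array([ 578.3, -221.1,   28. ]), array([ 489.7, -190.7,   28. ]), array([526.1, -78.4,  28. ])]
collar top [array([ 579.8, -128.5,   79. ]), array([ 564.5, -176.7,   79. ]), array([ 519.5, -159.5,   79. ]), array([ 534.3, -114.4,   79. ]), array([ 577., -155.,   79.])]
64 [ 551.2 -147.3   64. ] [ 550.6 -152.2   64. ]
79 [ 549.6 -144.7   79. ] [ 559.6 -136.    79. ]
94 [ 548. -142.   94.] [ 568.6 -119.7   94. ]
[ 551.8 -147.5   67.4]
0.15
[[-0.   0.2 -1. ]
 [ 0.  -1.  -0.2]
 [-1.  -0.   0. ]]
[-68.7  -0.2 -69.5] [[-0.   1.  -0. ]
 [-0.3  0.   1. ]
 [ 1.   0.   0.3]]
```

```bash
cat >> h.py <<'E'
from scipy.spatial.transform import Rotation as Ro
def rel(cmd,cyaw,tgt,tyaw):
    # yaw = world yaw (deg) of tool y axis; tool x assumed straight down
    c,s=np.cos(np.radians(cyaw)),np.sin(np.radians(cyaw))
    d=np.array(tgt,float)-cmd
    return np.round(np.array([-d[2],d[0]*c+d[1]*s,d[0]*s-d[1]*c])/10,3), round(-np.radians(tyaw-cyaw),4)
def yaw(o):
    R=Ro.from_rotvec(o['eef_rot']).as_matrix();return np.degrees(np.arctan2(R[1,1],R[0,1])),R
E
python3 - <<'E'
from h import *
o=get_obs();y,R=yaw(o);print(y,R[:,0],o['position'])
print(rel(np.array([152.465,-631.84,303.908]),y,[551,-147,300],-20))
E
```

```text
-76.43432116606459 [-3.87366042e-04  1.16200636e-03 -9.99999250e-01] [ 152.3968972  -631.62933975  303.22730074]
(array([  0.391, -37.783, -50.114]), np.float64(-0.985))
```

Emit:
send_rows --hand 100 --squeeze 40 --pt "0 -2 -2.6 -0.05" --pt "0 -6 -8 -0.16" --pt "0.1 -10.5 -14 -0.28" --pt "0.1 -15 -20 -0.4" --pt "0.2 -19.5 -26 -0.52" --pt "0.3 -24 -32 -0.64" --pt "0.3 -28.5 -38 -0.76" --pt "0.4 -33 -44 -0.88" --pt "0.4 -36.5 -48.5 -0.96" --pt "0.4 -37.8 -50.1 -0.985"

```text
clock: 1.4
position: [531.4, -170.5, 300.1]
eef_rot: [1.461, 1.024, -1.461]
contact_force: [0.1, -1.0, -1.1]
opening: 85.4
```

```bash
python3 - <<'E'
from h import *
np.set_printoptions(precision=2,suppress=True)
o=get_obs();print(o['position'],o['joint_velocities'])
capture('top')
m=camera_model('wrist');o=get_obs();im=capture('wrist');print(o['position'],yaw(o)[0],o['joint_velocities'])
cv2.imwrite('pics/w1.png',im[:,:,::-1]);print(camera_model('wrist')['world_to_cam'][:,3]-m['world_to_cam'][:,3])
import pickle;pickle.dump((m,im),open('w1.pkl','wb'))
E
```

```text
[ 531.44 -170.52  300.05] [-0.62  0.37 -0.36 -0.37  0.22  0.06 -0.83]
[ 535.72 -161.66  300.11] -19.35777235185946 [ 0.03 -0.04  0.01  0.05 -0.05  0.    0.14]
[ 1.04 -3.4  -0.52  0.  ]
```

View pics/w1.png

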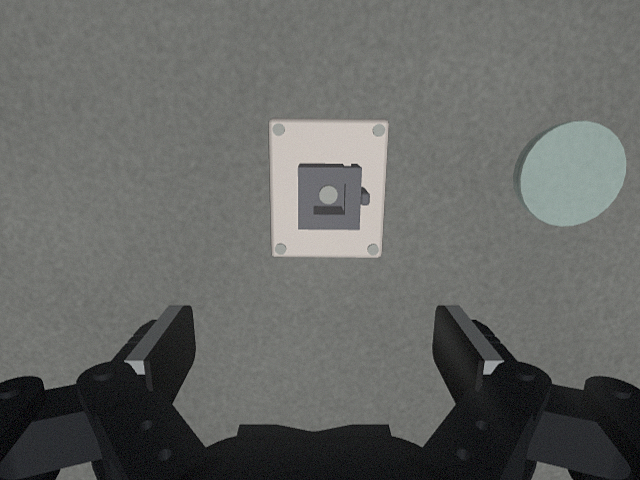

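```bash
python3 - <<'E'
from h import *
o=get_obs();y,R=yaw(o);print(y,o['position'],rel(o['position'],y,[551,-147,220],-20))
E
```

```text
-19.382499725503404 [ 533.92047375 -164.53108518  299.99926945] (array([ 8.   ,  1.029, -2.221]), np.float64(0.0108))
```

Emit:
send_rows --pt "1 0.1 -0.3 0.002" --pt "3 0.4 -0.8 0.005" --pt "5 0.6 -1.4 0.008" --pt "7 0.9 -2 0.01" --pt "8 1.03 -2.22 0.011" --pt "8 1.03 -2.22 0.011" --pt "8 1.03 -2.22 0.011" --pt "8 1.03 -2.22 0.011" --pt "8 1.03 -2.22 0.011" --pt "8 1.03 -2.22 0.011"

```text
clock: 2.75
position: [547.9, -154.9, 220.3]
eef_rot: [1.469, 1.016, -1.469]
contact_force: [0.4, 0.4, -1.0]
opening: 85.4
```

```bash
python3 - <<'E'
from h import *
import pickle
np.set_printoptions(precision=3,suppress=True)
o=get_obs();m=camera_model('wrist');im=capture('wrist');print(o['clock'],o['position'],yaw(o)[0],yaw(o)[1][:,0],np.abs(o['joint_velocities']).max())
pickle.dump((o['position'],yaw(o)[1],m,im),open('w2.pkl','wb'))
cv2.imwrite('pics/w2.png',im[:,:,::-1])
cv2.imwrite('pics/w2c.png',cv2.resize(im[120:330,220:460,::-1],None,fx=2.8,fy=2.8,interpolation=cv2.INTER_CUBIC))
E
```

```text
2.75 [ 547.884 -154.857  220.346] -20.636518773815858 [ 0. -0. -1.] 0.001940418848111799
```

View pics/w2.png

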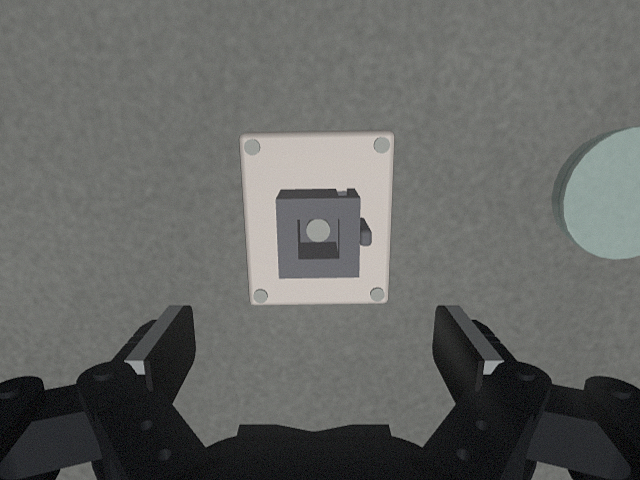

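View pics/w2c.png

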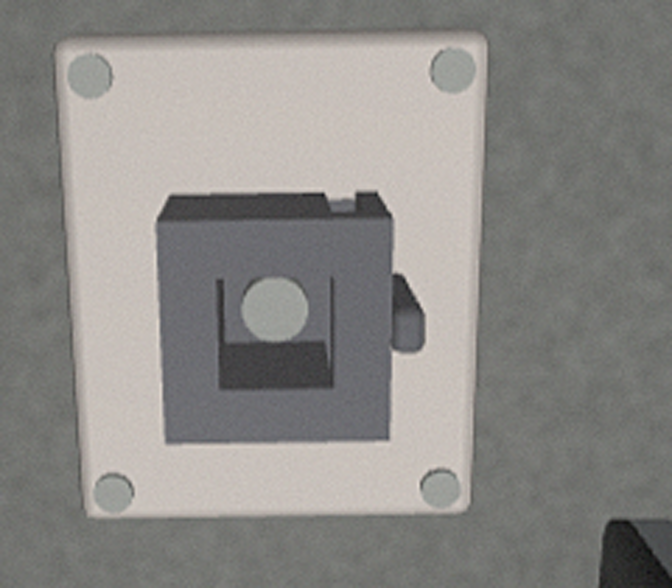

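```bash
cat >> h.py <<'E'
from scipy.optimize import least_squares
import pickle
def crop(x,y,x0,y0,f): return np.array([(x+.5)/f-.5+x0,(y+.5)/f-.5+y0])
def fit(m,pts,x0):
    # pts: list (objx,objy,zkind,pixel) ; zkind None->rim z param else fixed z
    def r(v):
        c,s=np.cos(v[2]),np.sin(v[2]);o=[]
        for X,Y,z,p in pts:
            zz=v[3] if z is None else z
            o.append(proj(m,np.array([v[0]+c*X-s*Y,v[1]+s*X+c*Y,zz]))-p)
        return np.concatenate(o)
    return least_squares(r,x0)
E
python3 - <<'E'
from h import *
np.set_printoptions(precision=2,suppress=True)
pos,R,m,im=pickle.load(open('w2.pkl','rb'))
C=lambda x,y:crop(x,y,220,120,2.8)
# image up = ? tool -z => object +y? tool z=(s,-c): image down=tool? 
T=m['world_to_cam'];print('cam y in world',T[1,:3])
h=24
rim=[(-h,h,None,C(157,221)),(h,h,None,C(393,218)),(h,-h,None,C(389.5,439)),(-h,-h,None,C(166,442.5))]
bore=[(-12,-12,None,C(219,388.5)),(12,-12,None,C(333,388.5))]
s=1 if T[1,:3]@np.array([.34,.94,0])<0 else -1
print(s)
def S(L):return [(s*a,s*b,c,d) for a,b,c,d in L] if s<0 else L
rim=[(a,s*b,c,d) for a,b,c,d in rim];bore=[(a,s*b,c,d) for a,b,c,d in bore]
for P in (rim,rim+bore):
    f=fit(m,P,[551,-147,-.35,75]);print(f.x[:2],np.degrees(f.x[2]),f.x[3],f.fun)
pl=[atz(m,C(*p),28) for p in((57,37),(487,37),(470,515),(87,517))]
print(np.array(pl),np.mean(pl,axis=0),np.linalg.norm(pl[0]-pl[1]),np.linalg.norm(pl[1]-pl[2]))
e=pl[1]-pl[0];e2=pl[2]-pl[3];e3=pl[0]-pl[3];e4=pl[1]-pl[2]
for v in(e,e2):print(np.degrees(np.arctan2(v[1],v[0])))
for v in(e3,e4):print(np.degrees(np.arctan2(v[1],v[0]))-90)
E
```

```text
cam y in world [-0.34 -0.9   0.28]
1
[ 552.33 -150.66] -19.73466613216889 62.159282981917116 [-0.04  0.11  0.07 -0.07 -0.04  0.04 -0.   -0.08]
[ 552.27 -150.62] -19.82264042503253 62.38827554582593 [-0.13  0.1   0.06  0.05 -0.17  0.22 -0.21 -0.01  0.34  0.08  0.11 -0.44]
[[ 527.43  -78.11   28.  ]
 [ 617.44 -111.91   28.  ]
 [ 578.45 -221.71   28.  ]
 [ 487.85 -188.23   28.  ]] [ 552.79 -149.99   28.  ] 96.1505866146435 116.51659821518892
-20.583411207223683
-20.28014343382699
-19.76631321036065
-19.551298639119338
```

```bash
python3 - <<'E'
from h import *
o=get_obs();y,R=yaw(o);print(y,o['position'],rel(o['position'],y,[508.5,224,250],10.5))
E
```

```text
-20.631120780587725 [ 547.88982735 -154.77787708  220.23646274] (array([ -2.976, -17.033, -34.061]), np.float64(-0.5433))
```

Emit:
send_rows --pt "-0.6 -0.9 -1.8 -0.03" --pt "-1.4 -2.7 -5.4 -0.09" --pt "-2.2 -4.8 -9.6 -0.15" --pt "-2.6 -6.9 -13.8 -0.22" --pt "-3 -9 -18 -0.29" --pt "-3 -11.1 -22.2 -0.36" --pt "-3 -13.2 -26.4 -0.42" --pt "-3 -15.3 -30.6 -0.49" --pt "-3 -16.6 -33.2 -0.53" --pt "-3 -17 -34.1 -0.543"

```text
clock: 4.05
position: [506.6, 228.6, 250.9]
eef_rot: [1.068, 1.294, -1.067]
contact_force: [-0.5, -0.8, -0.8]
opening: 85.7
```

Emit:
send_rows --pt "0 0 0 0" --pt "0 0 0 0" --pt "0 0 0 0" --pt "0 0 0 0" --pt "0 0 0 0" --pt "0 0 0 0" --pt "0 0 0 0" --pt "0 0 0 0" --pt "0 0 0 0" --pt "0 0 0 0"

```text
clock: 5.3
position: [508.9, 224.3, 250.1]
eef_rot: [1.073, 1.29, -1.073]
contact_force: [-0.4, 0.2, 0.9]
opening: 85.8
```

```bash
python3 - <<'E'
from h import *
import pickle
np.set_printoptions(precision=3,suppress=True)
o=get_obs();m=camera_model('wrist');im=capture('wrist');print(o['clock'],o['position'],yaw(o)[0],np.abs(o['joint_velocities']).max())
pickle.dump((o['position'],yaw(o)[1],m,im),open('w3.pkl','wb'))
cv2.imwrite('pics/w3.png',im[:,:,::-1])
E
```

```text
5.3 [508.875 224.302 250.091] 10.48414254833111 0.001740526738207906
```

View pics/w3.png

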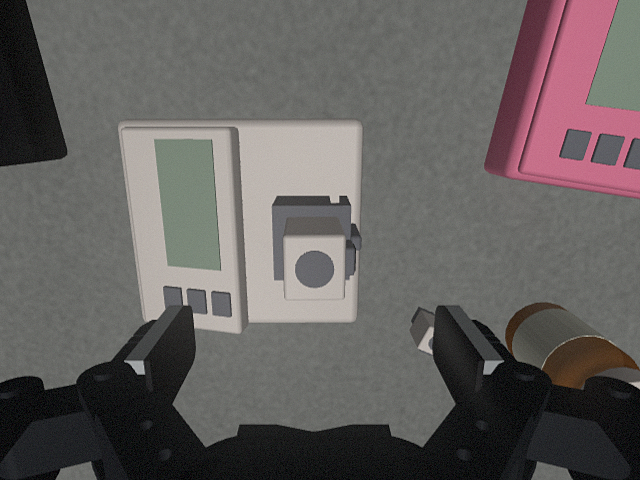

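```bash
python3 - <<'E'
import cv2
im=cv2.imread('pics/w3.png')
cv2.imwrite('pics/w3c.png',cv2.resize(im[180:320,250:390],None,fx=4.2,fy=4.2,interpolation=cv2.INTER_CUBIC))
E
```

```text
(no output)
```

View pics/w3c.png

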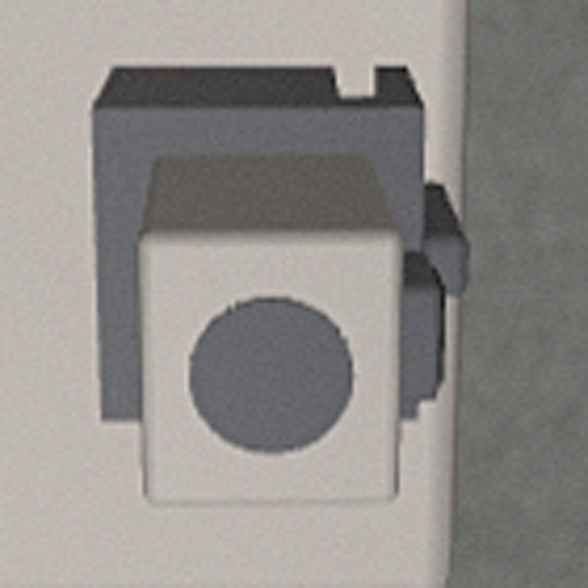

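```bash
python3 - <<'E'
from h import *
np.set_printoptions(precision=2,suppress=True)
pos,R,m,im=pickle.load(open('w3.pkl','rb'))
C=lambda x,y:crop(x,y,250,180,4.2)
h=24
col=[(-h,h,None,C(93,105)),(h,h,None,C(424,107)),(h,-h,None,C(418,419)),(-h,-h,None,C(101,420))]
top=[(-16,18,None,C(138,232)),(16,18,None,C(402,232)),(16,-18,None,C(398,503)),(-16,-18,None,C(143,503))]
for P in(col,top):
    f=fit(m,P,[508,224,.18,80]);print(f.x[:2],np.degrees(f.x[2]),f.x[3],f.fun)
fx=lambda L,z:[(a,b,z,p) for a,b,_,p in L]
for P in(fx(col,81),fx(top,126),fx(col,81)+fx(top,126)):
    f=fit(m,P,[508,224,.18,80]);print(f.x[:2],np.degrees(f.x[2]),f.fun)
o=get_obs();print(o['position'],yaw(o)[0])
t=camera_model('top');print(atz(t,(267,197),25),atz(t,(265,140),110))
E
```

```text
[507.37 223.13] 10.532732740311024 79.13053356425299 [-0.29  0.41  0.41 -0.06 -0.1  -0.06 -0.03 -0.31]
[509.2  222.19] 10.60569272081477 120.47748345761109 [ 0.08 -0.18 -0.03 -0.25 -0.46  0.2   0.4   0.26]
[507.28 223.65] 10.532680009663299 [-0.61  0.14  0.73 -0.33  0.19  0.26 -0.32  0.01]
[508.84 224.11] 10.605695889874472 [-0.84 -1.04  0.89 -1.11  0.38  1.19 -0.43  1.25]
[508.21 223.92] 10.566397343328918 [ 0.97 -0.    2.32 -0.51  1.74  0.09  1.23 -0.12 -2.14 -0.93 -0.42 -0.95
 -0.91  1.33 -1.71  1.35]
[508.87 224.32 250.07] 10.485921588541327
[618.08 154.73  25.  ] [722.52 154.25 110.  ]
```

Emit:
send_rows --hand 70 --pt "1 0 0 -0.001" --pt "2.6 -0.06 0.03 -0.001" --pt "4.2 -0.06 0.03 -0.001" --pt "5.8 -0.06 0.03 -0.001" --pt "7.2 -0.06 0.03 -0.001" --pt "8.2 -0.06 0.03 -0.001" --pt "8.8 -0.06 0.03 -0.001" --pt "8.8 -0.06 0.03 -0.001" --pt "8.8 -0.06 0.03 -0.001" --pt "8.8 -0.06 0.03 -0.001"

```text
clock: 6.6
position: [508.6, 224.0, 162.5]
eef_rot: [1.073, 1.29, -1.072]
contact_force: [0.6, 0.4, -0.3]
opening: 59.9
```

```bash
python3 - <<'E'
from h import *
np.set_printoptions(precision=3,suppress=True)
o=get_obs();im=capture('wrist');print(o['clock'],o['position'],yaw(o)[0],o['opening'])
cv2.imwrite('pics/w4.png',im[:,:,::-1])
E
```

```text
6.6 [508.585 224.011 162.547] 10.540537610775464 59.862726848822625
```

View pics/w4.png

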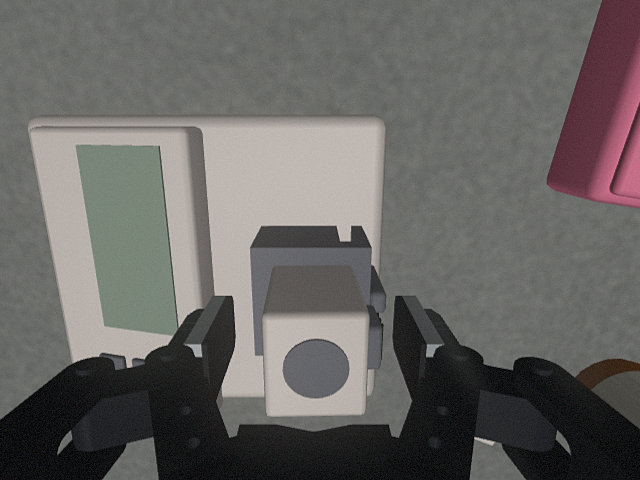

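The head (264–367 px) stands centred between the pads (235 and 393 px), so I'm closing the gripper.

Emit:
send_rows --hand 0 --squeeze 35 --pt "0 0 0 0" --pt "0 0 0 0" --pt "0 0 0 0" --pt "0 0 0 0" --pt "0 0 0 0" --pt "0 0 0 0" --pt "0 0 0 0" --pt "0 0 0 0" --pt "0 0 0 0" --pt "0 0 0 0"

```text
clock: 7.9
position: [508.6, 224.0, 162.5]
eef_rot: [1.073, 1.29, -1.072]
contact_force: [-1.0, -0.6, 6.2]
opening: 31.5
```

```bash
python3 - <<'E'
from h import *
np.set_printoptions(precision=3,suppress=True)
o=get_obs();im=capture('wrist');print(o['clock'],o['position'],yaw(o)[0],o['opening'],o['contact_force'],o['ft_torque'])
cv2.imwrite('pics/w5.png',im[:,:,::-1])
E
```

```text
7.9 [508.583 223.975 162.48 ] 10.538054727975437 31.481723421373168 [-1.008 -0.597  6.22 ] [-0.159  0.082 -0.017]
```

View pics/w5.png

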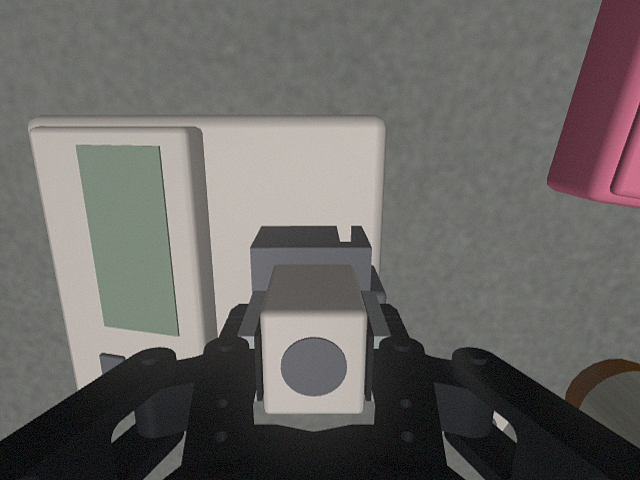

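Emit:
send_rows --pt "-0.3 0 0 0" --pt "-0.8 0 0 0" --pt "-1.4 0 0 0" --pt "-2.1 0 0 0" --pt "-3 0 0 0" --pt "-4 0 0 0" --pt "-5 0 0 0" --pt "-6 0 0 0" --pt "-7 0 0 0" --pt "-7.5 0 0 0"

```text
clock: 9.2
position: [508.5, 224.0, 237.9]
eef_rot: [1.073, 1.29, -1.072]
contact_force: [0.9, 0.0, -1.6]
opening: 31.2
```

```bash
python3 - <<'E'
from h import *
np.set_printoptions(precision=3,suppress=True)
o=get_obs();im=capture('wrist');print(o['clock'],o['position'],yaw(o)[0],o['opening'],o['contact_force'],o['ft_torque'])
cv2.imwrite('pics/w6.png',im[:,:,::-1])
cv2.imwrite('pics/s6.png',capture('scene')[:,:,::-1][260:360,330:450].repeat(5,0).repeat(5,1))
# target
M=np.array([507.37,223.13]);B=np.array([552.33,-150.64]);T=np.array([508.58,223.98])
a=np.radians(-19.8-10.55);c,s=np.cos(a),np.sin(a)
tg=B+np.array([[c,-s],[s,c]])@(T-M);print('target xy',tg,'yaw',10.54-30.35)
o=get_obs()
print(rel(o['position'],yaw(o)[0],[*tg,230],10.54-30.35))
E
```

```text
9.2 [508.536 223.976 237.904] 10.53844761234791 31.239596182193143 [ 0.888  0.024 -1.64 ] [ 0.008 -0.06   0.057]
target xy [ 553.804 -150.518] yaw -19.810000000000002
(array([ 0.767, -2.4  , 37.643]), np.float64(0.5296))
```

View pics/w6.png

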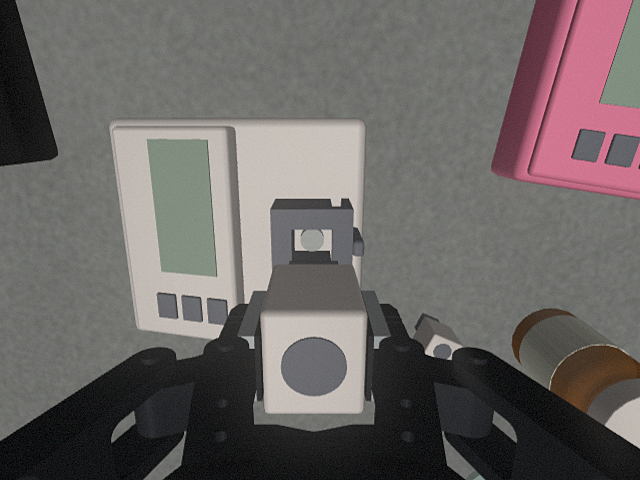

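View pics/s6.png

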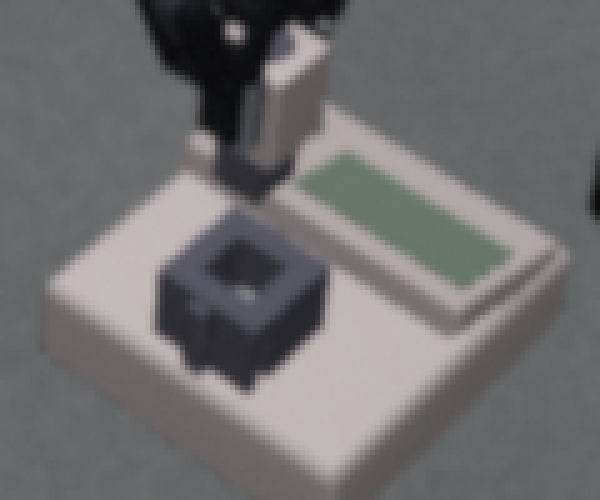

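Emit:
send_rows --pt "0 -0.1 1.5 0.02" --pt "0 -0.3 5 0.07" --pt "0 -0.6 9 0.13" --pt "0 -0.9 13.5 0.19" --pt "0 -1.2 18 0.26" --pt "0.3 -1.5 22.5 0.32" --pt "0.6 -1.8 27 0.38" --pt "1 -2.1 31.5 0.44" --pt "1.4 -2.3 35.5 0.5" --pt "1.7 -2.4 37.64 0.53"

```text
clock: 10.55
position: [553.3, -153.6, 219.4]
eef_rot: [1.462, 1.023, -1.464]
contact_force: [-0.9, 0.9, -1.5]
opening: 31.4
```

Emit:
send_rows --pt "0 0 0 0" --pt "0 0 0 0" --pt "0 0 0 0" --pt "0 0 0 0" --pt "0 0 0 0" --pt "0 0 0 0" --pt "0 0 0 0" --pt "0 0 0 0" --pt "0 0 0 0" --pt "0 0 0 0"

```text
clock: 11.8
position: [553.6, -150.6, 220.1]
eef_rot: [1.459, 1.025, -1.459]
contact_force: [-0.5, 0.4, -3.6]
opening: 31.6
```

```bash
python3 - <<'E'
from h import *
np.set_printoptions(precision=3,suppress=True)
o=get_obs();im=capture('wrist');print(o['clock'],o['position'],yaw(o)[0],o['opening'],o['contact_force'],o['ft_torque'])
cv2.imwrite('pics/w7.png',im[:,:,::-1])
a=cv2.imread('pics/w6.png')[180:300,255:385];b=im[180:300,255:385,::-1]
f=lambda x:cv2.resize(x,(780,720),interpolation=cv2.INTER_CUBIC)[:, :]
cv2.imwrite('pics/w6c.png',cv2.resize(a,None,fx=5,fy=5,interpolation=cv2.INTER_CUBIC))
cv2.imwrite('pics/w7c.png',cv2.resize(b,None,fx=5,fy=5,interpolation=cv2.INTER_CUBIC))
E
```

```text
11.8 [ 553.615 -150.565  220.055] -19.825606314473703 31.62204818612528 [-0.507  0.435 -3.557] [-0.019 -0.004 -0.056]
```

View pics/w6c.png

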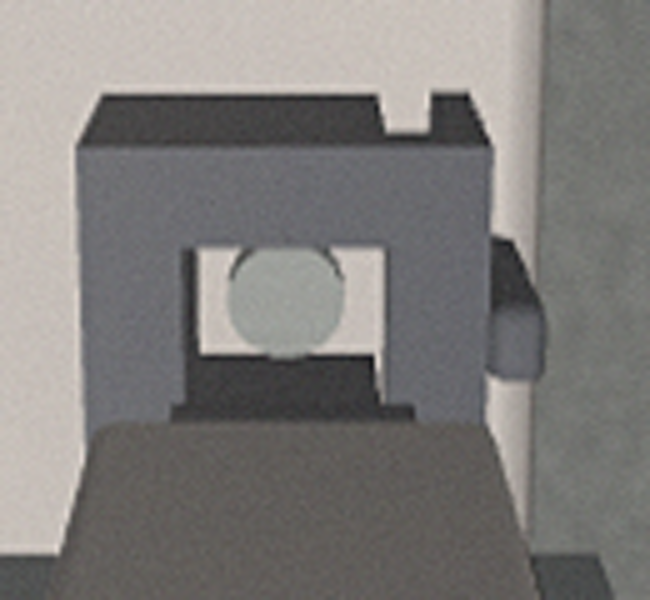

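View pics/w7c.png

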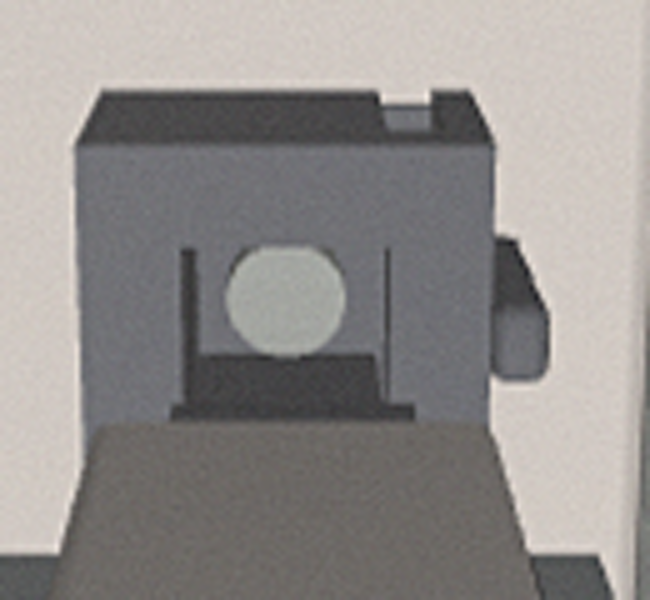

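Emit:
send_rows --pt "0.5 0 0 0" --pt "1.5 0 0 0" --pt "2.7 0 0 0" --pt "3.7 0 0 0" --pt "4.4 0 0 0" --pt "4.8 0 0 0" --pt "5 0 0 0" --pt "5.2 0 0 0" --pt "5.2 0 0 0" --pt "5.2 0 0 0"

```text
clock: 13.1
position: [553.7, -150.6, 168.2]
eef_rot: [1.459, 1.025, -1.459]
contact_force: [-0.7, -0.6, -1.2]
opening: 31.5
```

```bash
python3 - <<'E'
from h import *
np.set_printoptions(precision=3,suppress=True)
o=get_obs();im=capture('wrist');print(o['clock'],o['position'],yaw(o)[0],o['opening'],o['contact_force'],o['ft_torque'])
cv2.imwrite('pics/w8.png',cv2.resize(im[200:440,160:480,::-1],None,fx=2.4,fy=2.4))
E
```

```text
13.1 [ 553.685 -150.614  168.231] -19.82978610310946 31.547415623039964 [-0.691 -0.611 -1.17 ] [-0.002  0.067  0.023]
```

View pics/w8.png

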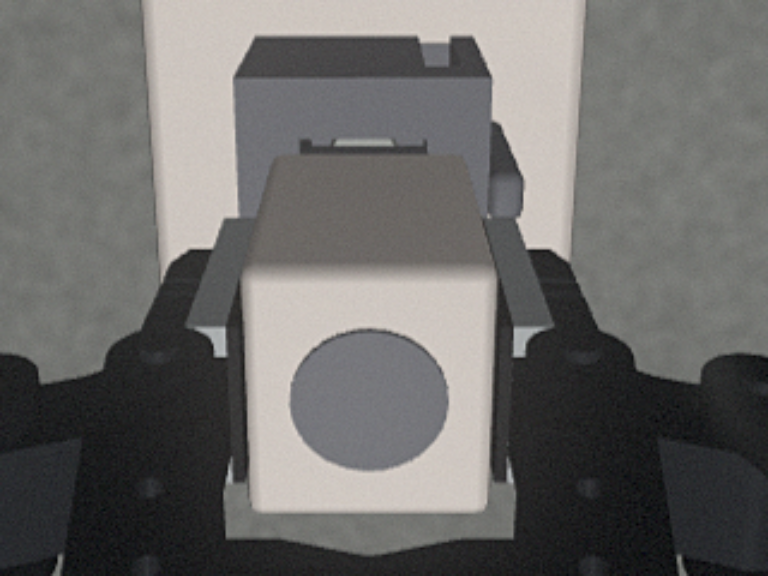

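The stem's end is in the mouth with no extra force. I'm going on down.

Emit:
send_rows --pt "0.15 0 0 0" --pt "0.3 0 0 0" --pt "0.45 0 0 0" --pt "0.6 0 0 0" --pt "0.75 0 0 0" --pt "0.9 0 0 0" --pt "1.05 0 0 0" --pt "1.2 0 0 0" --pt "1.3 0 0 0" --pt "1.3 0 0 0"

```text
clock: 14.4
position: [553.6, -150.6, 155.0]
eef_rot: [1.459, 1.025, -1.459]
contact_force: [-1.0, -0.8, -1.0]
opening: 31.8
```

Emit:
send_rows --pt "0.1 0 0 0" --pt "0.2 0 0 0" --pt "0.3 0 0 0" --pt "0.4 0 0 0" --pt "0.5 0 0 0" --pt "0.6 0 0 0" --pt "0.7 0 0 0" --pt "0.75 0 0 0" --pt "0.75 0 0 0" --pt "0.75 0 0 0"

```text
clock: 15.65
position: [553.7, -150.5, 147.5]
eef_rot: [1.459, 1.025, -1.459]
contact_force: [-1.3, -0.3, 2.5]
opening: 31.7
```

```bash
python3 - <<'E'
from h import *
np.set_printoptions(precision=3,suppress=True)
o=get_obs();im=capture('wrist');print(o['clock'],o['position'],yaw(o)[0],o['opening'],o['contact_force'],o['ft_torque'])
cv2.imwrite('pics/w9.png',cv2.resize(im[200:440,160:480,::-1],None,fx=2.4,fy=2.4))
E
```

```text
15.65 [ 553.664 -150.548  147.532] -19.82614815863847 31.678504628704882 [-1.35  -0.328  2.524] [ 0.083  0.364 -0.007]
```

View pics/w9.png

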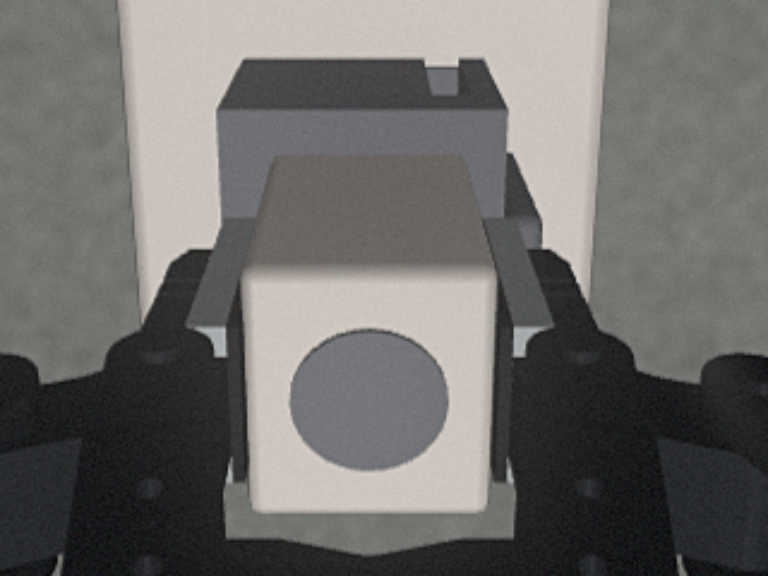

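Emit:
send_rows --pt "0.02 0 0 0" --pt "0.04 0 0 0" --pt "0.06 0 0 0" --pt "0.08 0 0 0" --pt "0.1 0 0 0" --pt "0.12 0 0 0" --pt "0.12 0 0 0" --pt "0.12 0 0 0" --pt "0.12 0 0 0" --pt "0.12 0 0 0"

```text
clock: 16.95
position: [553.6, -150.6, 146.4]
eef_rot: [1.459, 1.025, -1.459]
contact_force: [-0.3, 0.2, 4.1]
opening: 31.6
```

```bash
python3 - <<'E'
from h import *
o=get_obs();print(o['position'],o['contact_force'],o['opening'])
E
```

```text
[ 553.64201082 -150.55308481  146.36914541] [-0.27720034  0.2124641   4.05726932] 31.64924651727315
```

Emit:
send_rows --pt "0.02 0 0 0" --pt "0.04 0 0 0" --pt "0.06 0 0 0" --pt "0.08 0 0 0" --pt "0.08 0 0 0" --pt "0.08 0 0 0" --pt "0.08 0 0 0" --pt "0.08 0 0 0" --pt "0.08 0 0 0" --pt "0.08 0 0 0"

```text
clock: 18.2
position: [553.7, -150.5, 146.2]
eef_rot: [1.459, 1.025, -1.459]
contact_force: [-3.7, 0.4, 9.9]
opening: 31.7
```

Emit:
send_rows --pt "0.02 0 0 0" --pt "0.04 0 0 0" --pt "0.05 0 0 0" --pt "0.05 0 0 0" --pt "0.05 0 0 0" --pt "0.05 0 0 0" --pt "0.05 0 0 0" --pt "0.05 0 0 0" --pt "0.05 0 0 0" --pt "0.05 0 0 0"

```text
clock: 19.45
position: [553.7, -150.5, 146.1]
eef_rot: [1.459, 1.025, -1.459]
contact_force: [-5.9, 0.7, 14.9]
opening: 31.6
```

```bash
python3 - <<'E'
from h import *
np.set_printoptions(precision=3,suppress=True)
o=get_obs();im=capture('wrist');print(o['clock'],o['position'],yaw(o)[0],o['opening'],o['contact_force'],o['ft_torque'])
cv2.imwrite('pics/w10.png',cv2.resize(im[200:440,160:480,::-1],None,fx=2.4,fy=2.4))
cv2.imwrite('pics/s10.png',cv2.resize(capture('scene')[190:280,210:310,::-1],None,fx=6,fy=6,interpolation=cv2.INTER_CUBIC))
E
```

```text
19.45 [ 553.686 -150.539  146.144] -19.828687435401484 31.62591047259495 [-5.851  0.726 14.917] [0.281 1.381 0.022]
```

View pics/s10.png

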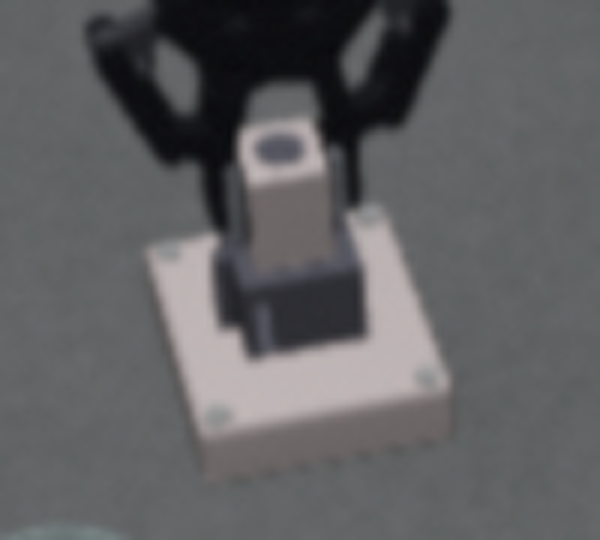

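Shoulder is on the rim: the arm stopped at 146.1 mm and the force rose to 15 N. I'll let the button out partway first, with the jaws still around the head.

Emit:
send_rows --hand 42 --squeeze 20 --pt "0 0 0 0" --pt "0 0 0 0" --pt "0 0 0 0" --pt "0 0 0 0" --pt "0 0 0 0" --pt "0 0 0 0" --pt "0 0 0 0" --pt "0 0 0 0" --pt "0 0 0 0" --pt "0 0 0 0"

```text
clock: 20.8
position: [554.4, -150.9, 145.5]
eef_rot: [1.46, 1.023, -1.458]
contact_force: [2.5, -1.7, 5.5]
opening: 35.8
```

```bash
python3 - <<'E'
from h import *
np.set_printoptions(precision=3,suppress=True)
o=get_obs();im=capture('wrist');print(o['clock'],o['position'],o['opening'],o['contact_force'],o['ft_torque'])
cv2.imwrite('pics/w11.png',cv2.resize(im[200:440,160:480,::-1],None,fx=2.4,fy=2.4))
E
```

```text
20.8 [ 554.427 -150.863  145.549] 35.77894226592065 [ 2.475 -1.654  5.515] [-0.261 -0.703 -0.017]
```

View pics/w11.png

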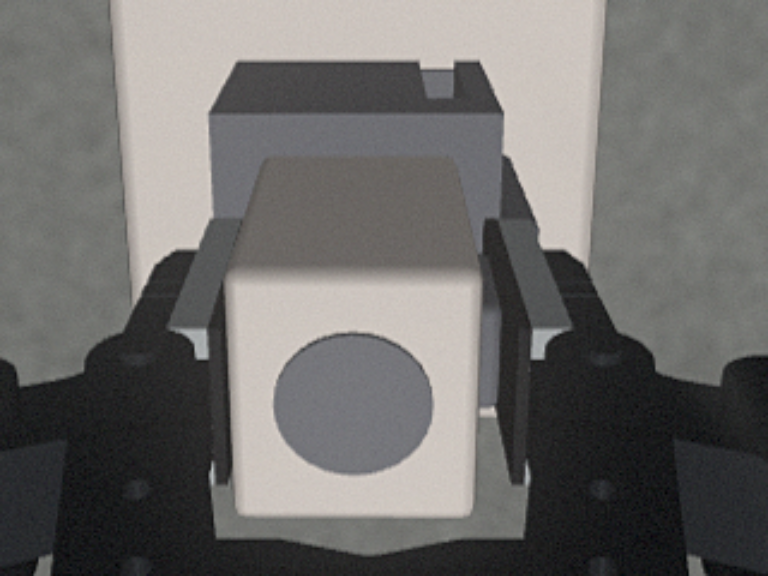

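View pics/w10.png

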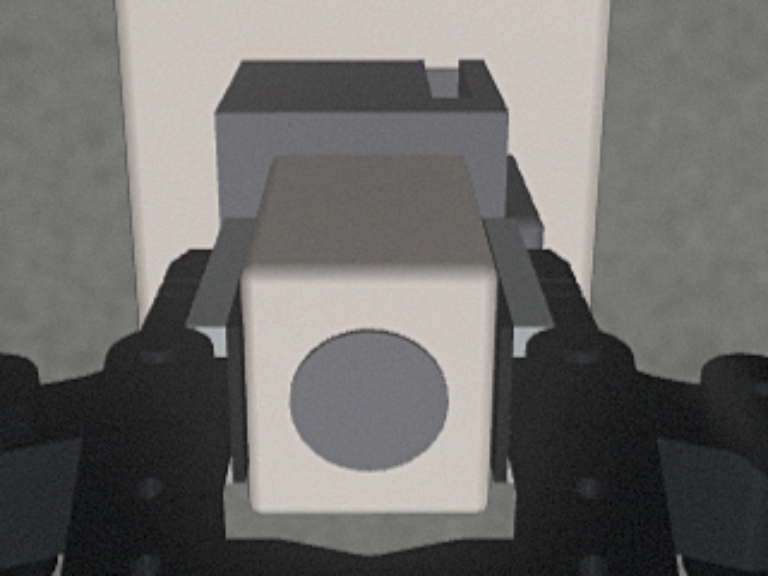

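The button is about 4 mm out and the head is still down. Opening fully.

Emit:
send_rows --hand 65 --pt "0 0 0 0" --pt "0 0 0 0" --pt "0 0 0 0" --pt "0 0 0 0" --pt "0 0 0 0" --pt "0 0 0 0" --pt "0 0 0 0" --pt "0 0 0 0" --pt "0 0 0 0" --pt "0 0 0 0"

```text
clock: 22.1
position: [553.6, -150.6, 145.1]
eef_rot: [1.459, 1.025, -1.459]
contact_force: [0.1, -1.1, -0.4]
opening: 55.1
```

```bash
python3 - <<'E'
from h import *
np.set_printoptions(precision=3,suppress=True)
o=get_obs();im=capture('wrist');print(o['clock'],o['position'],o['opening'],o['contact_force'],o['ft_torque'])
cv2.imwrite('pics/w12.png',cv2.resize(im[200:440,160:480,::-1],None,fx=2.4,fy=2.4))
E
```

```text
22.1 [ 553.62  -150.587  145.075] 55.08685178092121 [ 0.055 -1.063 -0.401] [ 0.034 -0.055 -0.006]
```

View pics/w12.png

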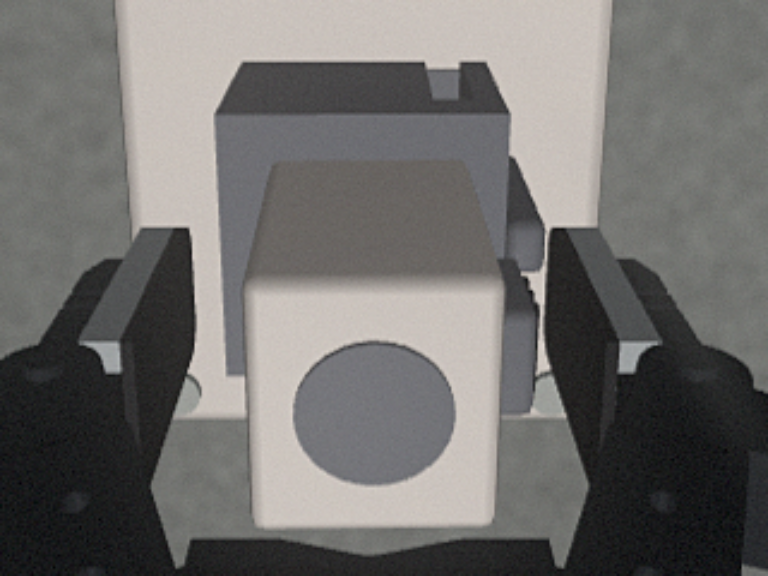

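Emit:
send_rows --hand 70 --pt "-0.5 0 0 0" --pt "-1.5 0 0 0" --pt "-3 0 0 0" --pt "-4.5 0 0 0" --pt "-6 0 0 0" --pt "-7.5 0 0 0" --pt "-8.5 0 0 0" --pt "-8.9 0 0 0" --pt "-8.9 0 0 0" --pt "-8.9 0 0 0"

```text
clock: 23.4
position: [553.4, -150.6, 233.5]
eef_rot: [1.459, 1.026, -1.46]
contact_force: [0.6, 0.1, -0.4]
opening: 59.7
```

```bash
python3 - <<'E'
from h import *
np.set_printoptions(precision=3,suppress=True)
o=get_obs();m=camera_model('wrist');im=capture('wrist');print(o['clock'],o['position'],o['opening'],o['contact_force'])
pickle.dump((o['position'],yaw(o)[1],m,im),open('w13.pkl','wb'))
cv2.imwrite('pics/w13c.png',cv2.resize(im[180:320,250:390,::-1],None,fx=4.2,fy=4.2,interpolation=cv2.INTER_CUBIC))
cv2.imwrite('pics/s13.png',capture('scene')[:,:,::-1])
E
```

```text
23.4 [ 553.356 -150.555  233.479] 59.65152736442189 [ 0.592  0.057 -0.439]
```

View pics/w13c.png

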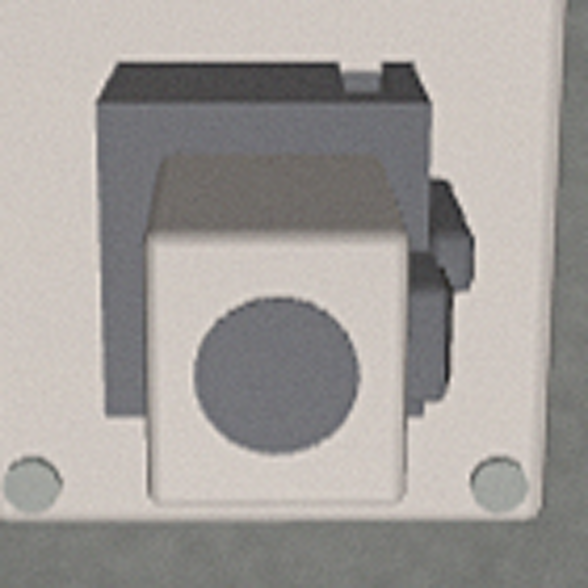

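View pics/s13.png

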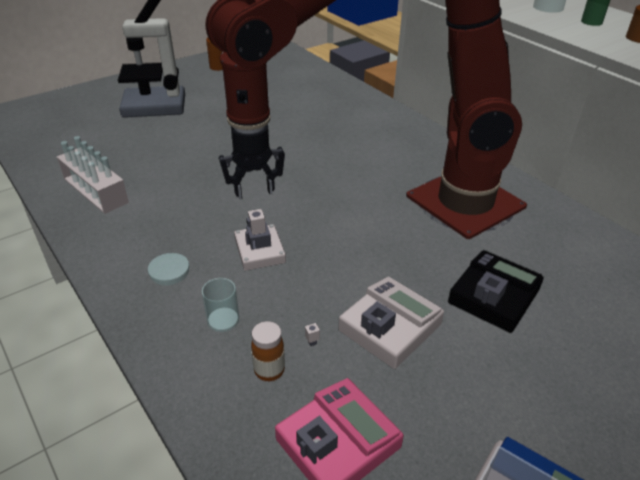

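```bash
python3 - <<'E'
from rig import *
print(job_done())
E
```

```text
the job is handed in; nothing more can be done
None
```

I moved the sensor head from the white bench meter to the storage block and handed the job in at about 23.5 s of the 48 s allowed.

- **Removal:** I gripped the head over its button at 35 N, which squeezed the button flush (jaws at 31.5 mm), then pulled it straight up. No reading at the end of a move showed the catch straining the meter.
- **Insertion:** I pushed it into the block with the button on the ribbed side until the shoulder met the rim. The rim is about 65 mm above the table. The arm stopped at a fixed height while the force rose to about 15 N.
- **Release:** I opened the jaws in two stages, so the catch could come out before the head was free. Then I backed the gripper about 90 mm up.

**Last checks:** In the final wrist picture the button stands out as far as it did in the meter at the start. The head sits at about the same height above the collar, slightly lower if anything and not 7 mm proud. The beaker, jar and dish look unmoved in the scene picture. The gripper is clear and the force reads near zero. I judged the catch as snapped in from the pictures only, because the button and plunger positions can't be read directly.

**Disagreement:** The wrist camera measured the block's rim at about 62 mm, below its stated range. It also read the meter's known rim about 2 mm low, so I corrected for that. The force stop then matched the corrected height.

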